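# Cure a potted specimen on a coasting turntable

### The job

The orange resin disc on the turntable must keep moving while it cures. Give the turntable a gentle push at its red peg so that it coasts freely at an easy pace (one turn in about 4 to 10 seconds, either way round, never faster than one turn in 2.5 seconds), and with nothing touching the turntable hold the curing lamp upright with its lens over the orange disc, about 30 mm above it, moving along with it for 5 seconds without a break. Then stand the lamp back in its stand and let go; leave the bottle, the jar and the stack of dishes alone.

Things in the scene. Friction and masses are not known exactly. Their poses are not given: they have to be found in the camera images.
- lamp: hand-held curing lamp, 159 mm tall, 0.16 kg, upright in its stand at the start. Origin: centre of the lens in its flat lower end; z up along the lamp. Lower 72 mm: round aluminium snout, diameter 32 mm. From 70 to 155 mm: square black grip, 30 x 30 mm, faces across its own x and y; on top a 4 mm blue button. Centre of mass about 85 mm above the origin.
- stand: fixed grey lamp stand: foot plate 90 mm in diameter, with a round cup 55 mm high, open at the top. Origin at the centre of its underside on the table, z up. Inner floor 6 mm above the origin, where the lens end rests; inner diameter 42 mm, widening in the top 13 mm to 60 mm at the mouth (68 mm outside).
- spindle (a point): point on the fixed vertical axis of the turntable, 56 mm above the table, at the top of the small steel hub.
- specimen (a point): centre of the top face of the orange resin disc (diameter 40 mm), 60 mm above the table, 95 mm from the turntable axis. The disc sits on a blue dish (diameter 56 mm) clipped to the turntable and is carried round by it; the red peg is across the axis from it.
- peg (a point): centre of the top of the red push peg: upright post of diameter 16 mm standing 42 mm above the turntable plate, top 92 mm above the table, 105 mm from the axis, straight across the axis from the orange disc. Fixed to the turntable.
- rotor (a joint): angle of the turntable plate, rad, growing counter-clockwise from above, no limit. White plate, diameter 260 mm, upper face 50 mm above the table, 1.2 kg (real mass within 25 %), inertia about 0.010 kg m2, low-friction bearing (viscous 0.0004 N m s/rad, dry 0.0003 N m): pushed and left alone it coasts with a time constant near 20 s.
- bottle: loose amber bottle with blue cap, diameter 60 mm, 140 mm tall, origin at the centre of its underside. To be left alone.
- jar: loose glass jar with white lid, diameter 64 mm, 75 mm tall, origin at the centre of its underside. To be left alone.
- dishes: loose stack of three glass dishes, diameter 90 mm, 42 mm tall, origin at the centre of its underside. To be left alone.

How it is judged:
By the outcome, as a careful person would: the job done as asked, in the order asked, and still so for the second after the job is handed in, with the robot touching nothing.
It also fails if it takes over 61 s, if anything falls off the work surface, if the arm or the gripper's body presses on something with over 40 N, if the wrist force passes 120 N, or if a joint passes its speed limit or range.

### The arm

A 7-joint arm with a two-finger parallel gripper is mounted at the origin on the work surface. World frame = base frame: x ahead of the robot, y to its left, z up, the work surface at z = 0. Lengths are in m, angles in rad, forces in N, time in s.
With the tool pointing down it reaches from about 0.425 to 0.95 m from the base axis. Payload 4.7 kg.
Tool frame: the origin (TCP) lies between the finger pads; the fingertips stand 8 mm ahead of it and the grasp point (between the pads) lies 11 mm behind it; z points along the fingers, y is the line along which they close (so a half turn about z gives the same grasp; the last joint's range is limited). The gripper opens to 87 mm and grips with 3 to 60 N. Pads are 19 mm wide; open, the fingers measure 117 mm over their backs; the gripper's body (75 mm by 190 mm) begins 51 mm behind the grasp point.
Start: joints at [-1.265, 0.469, -0.049, 1.532, 0.024, 1.141, -0.082], TCP at [0.222, 0.638, 0.231] pointing down, gripper open.
Joint ranges: [-2.59, 2.59], [-0.33, 1.99], [-1.39, 1.29], [0.1, 2.45], [-1.04, 4.18], [0.21, 1.99], [-2.66, 2.66]. Speed limits (rad/s): [2.57, 2.57, 3.14, 3.14, 3.14, 3.14, 3.14].

### API

Orientations are given as a unit quaternion [w, x, y, z].
In Python, from rig import move_pose, move_l, move_joints, release, clamp, hold, solve_ik, get_state, get_image, Unreachable, hand_in gives the robot as it stands. Calls block until the motion is done:
- move_pose(position, orientation): joint-space move of the TCP to a pose.
- move_l(position, ori=None, speed=0.15, threshold=None): straight line of the TCP; ori=None keeps the orientation; speed is the mean speed in m/s. With threshold (N) it stops when the force on the tool has changed by that much, and returns True; else False.
- move_joints(angles): joint-space move.
- release() and clamp(): open the fingers fully, or close them until they stop; the grip force is fixed at half the most.
- hold(seconds).
- solve_ik(position, orientation): joint angles nearest the present ones, or None.
- get_state(): the state.
- get_image(name): name is "side" or "top"; returns a dict with "pixels" (400x640x3 uint8, red, green, blue), "range_z" (400x640 float32, m along the optical axis (not along the pixel's ray), 0 where there is no reading), "fx", "fy", "cx", "cy" (pixels), "dist_coeffs" ([k1, k2, p1, p2, k3] as OpenCV has them; the pictures are not rectified), "cam_to_world" (4x4, takes a point from camera to world coordinates). Camera axes: x right, y up, looking along -z (the intrinsics and any distortion apply to the point x, -y, -z); pixel columns grow to the right and rows downward; lengths in m; the calibration is good to about 2 mm. A picture is of the moment at which its call begins.
A pose or a line that the arm cannot do raises Unreachable and nothing moves.
- hand_in(): hands the job in; it is judged then, once.
The state is a dict: "time_s": time; "joint_pos": joint angles; "joint_vel": joint speeds; "joint_efforts": joint torques, N m; "tool_pos": TCP position; "tool_rot": TCP orientation; "force": force on the tool from outside, world axes, zero at the start; "ft_torque": the same for the moment, N m; "opening": finger opening in m; "finger_force": force on a finger pad.
Only numpy, scipy, OpenCV 4.12 (cv2) and the standard library are available. Lean on these libraries where they do the work, as an engineer would, in place of code of your own. Each camera call takes 0.05 s, during which the arm holds its last target. There are 200 camera calls.

## Working session

There is one attempt and no reset: what is moved stays moved. The work goes in short steps, each a Python script; the robot and the scene stay as the last script left them, time stands still between calls to the robot, and variables do not carry over. Pictures are saved under pics/ and viewed, at most 10 in all, crops included, and the job is handed in when it is done.

```bash
ls -la; mkdir -p pics; python3 - <<'E'
from rig import *
import cv2, numpy as np
s=get_state(); print({k:np.round(v,3) for k,v in s.items()})
for n in("side","top"):
    im=get_image(n); cv2.imwrite(f"pics/{n}0.png",im["pixels"][...,::-1])
    np.savez(f"{n}0.npz",**im)
    print(n,im["fx"],im["fy"],im["cx"],im["cy"],im["dist_coeffs"],np.round(im["cam_to_world"],4).tolist())
E
```

```text
total 12
drwxr-xr-x  3 agent agent 4096 Nov 30 01:04 .
drwxr-xr-x 23 root  root  4096 Nov 30 01:04 ..
drwxr-xr-x  2 agent agent 4096 Nov 30 01:04 pics
{'time_s': np.float64(0.0), 'joint_pos': array([-1.265,  0.469, -0.049,  1.534,  0.024,  1.141, -0.082]), 'joint_vel': array([ 0.002,  0.   , -0.   ,  0.   , -0.002,  0.   ,  0.001]), 'joint_efforts': array([-0.0000e+00, -5.0797e+01, -8.1000e-02, -2.3616e+01, -6.1000e-02,
        3.8000e-02,  0.0000e+00]), 'tool_pos': array([0.222, 0.637, 0.229]), 'tool_rot': array([-0.   ,  0.167,  0.986, -0.001]), 'force': array([ 0.9  ,  0.056, -0.907]), 'ft_torque': array([ 0.011, -0.049, -0.021]), 'finger_force': np.float64(0.0), 'opening': np.float64(0.087)}
side 376.2956398296841 376.2956398296841 318.9112121896857 188.70773347578822 [-0.06333309  0.          0.          0.          0.        ] [[0.992, 0.1019, -0.0743, 0.4895], [-0.1259, 0.7691, -0.6266, -0.6238], [-0.0068, 0.631, 0.7758, 0.82], [0.0, 0.0, 0.0, 1.0]]
top 376.11270274223705 376.11270274223705 310.68986444401713 197.68825930424336 [-0.04730319  0.          0.          0.          0.        ] [[0.0248, 0.987, -0.1589, 0.3528], [-0.9997, 0.0258, 0.0041, -0.0279], [0.0082, 0.1588, 0.9873, 1.2603], [0.0, 0.0, 0.0, 1.0]]
```

View pics/side0.png

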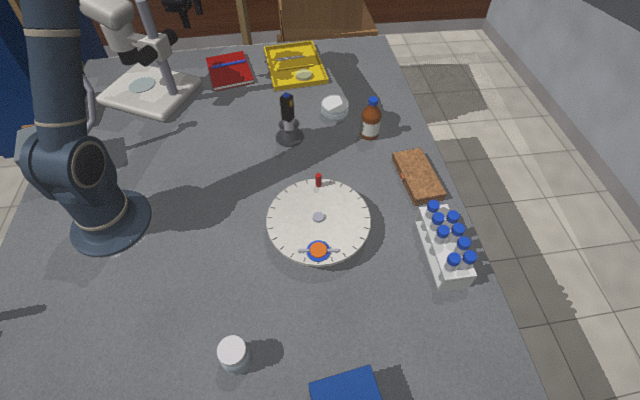

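View pics/top0.png

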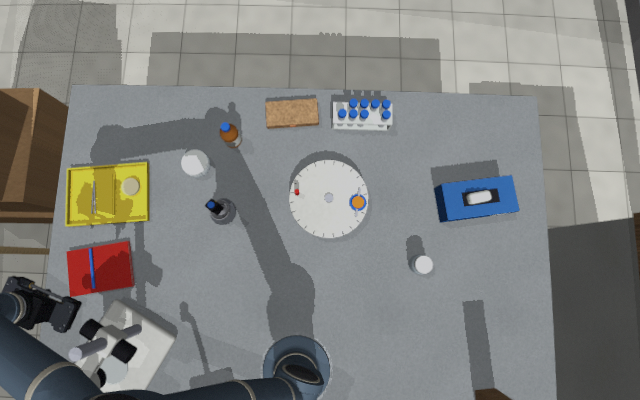

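The side view shows the lamp at (288,110) in its stand at (290,135), the peg at (318,180), the hub at (319,216) and the disc at (318,250). The bottle is at (371,118), the dishes at (334,106) and the jar at (233,352). In the top view the lamp is at (215,207), the peg at (296,188), the hub at (328,197) and the disc at (358,202).

```bash
cat > h.py <<'E'
import numpy as np, cv2
def ray(im,uv):
    K=np.array([[im["fx"],0,im["cx"]],[0,im["fy"],im["cy"]],[0,0,1]],float)
    p=cv2.undistortPoints(np.array([[uv]],float),K,np.array(im["dist_coeffs"],float))[0,0]
    T=im["cam_to_world"]; return T[:3,3], T[:3,:3]@np.array([p[0],-p[1],-1.])
def onplane(im,uv,z):
    o,d=ray(im,uv); return o+d*(z-o[2])/d[2]
def tri(a,ua,b,ub):
    o1,d1=ray(a,ua);o2,d2=ray(b,ub)
    t=np.linalg.lstsq(np.stack([d1,-d2],1),o2-o1,rcond=None)[0]
    p,q=o1+t[0]*d1,o2+t[1]*d2
    return (p+q)/2,np.linalg.norm(p-q)
H=lambda im:cv2.cvtColor(im["pixels"],cv2.COLOR_RGB2HSV)
RNG=dict(orange=((8,150,120),(20,255,255)),blue=((105,120,50),(125,255,255)),red=((0,150,80),(6,255,255)),black=((0,0,0),(179,255,45)))
def blob(im,col,box=None,mn=4):
    """largest blob: centroid, area, stat box"""
    m=cv2.inRange(H(im),*RNG[col])
    if box is not None:
        k=np.zeros_like(m);x0,y0,x1,y1=box;k[y0:y1,x0:x1]=1;m*=k
    n,l,s,c=cv2.connectedComponentsWithStats(m)
    if n<2:return None
    i=1+np.argmax(s[1:,4]); return (c[i],s[i]) if s[i,4]>=mn else None
E
python3 - <<'E'
from h import *
S=dict(np.load("side0.npz"));T=dict(np.load("top0.npz"))
np.set_printoptions(precision=4,suppress=True)
for n,bs,bt in(("orange",(260,180,375,270),(285,155,375,240)),("blue",(275,85,300,120),(200,195,230,215)),("red",(300,165,340,200),(285,175,305,200)),("black",(275,85,300,125),(200,190,240,225))):
    a,b=blob(S,n,bs),blob(T,n,bt); print(n,a,b)
    if a and b: print(tri(S,a[0],T,b[0]))
# plate as ellipse of bright pixels, cast boundary to z=.05 and fit a circle
for nm,im,box in(("S",S,(255,170,380,275)),("T",T,(280,150,380,245))):
    x0,y0,x1,y1=box;h=H(im)[y0:y1,x0:x1]
    m=((h[...,2]>150)&(h[...,1]<60)).astype(np.uint8)
    c=max(cv2.findContours(m,0,1)[0],key=cv2.contourArea); c=cv2.convexHull(c)[:,0]+[x0,y0]
    P=np.array([onplane(im,u,.05)[:2] for u in c]); cc,r=cv2.minEnclosingCircle(P.astype(np.float32)); print(nm,"plate",cc,r)
    A=np.c_[2*P,np.ones(len(P))];q=np.linalg.lstsq(A,(P**2).sum(1),rcond=None)[0];print(q[:2],np.sqrt(q[2]+q[:2]@q[:2]))
for n,us,ut in(("hub",(319,216),(328.5,197.5)),("bottlecap",(373,101),(226,128)),("dishes",(334,104),(194,162)),("jar",(231,347),(424,264))): print(n,tri(S,us,T,ut))
a=cv2.resize(S["pixels"][80:150,250:350,::-1],None,fx=4,fy=4,interpolation=2);b=cv2.resize(T["pixels"][180:250,180:280,::-1],None,fx=4,fy=4,interpolation=2)
cv2.imwrite("pics/c1.png",np.hstack([a,b]))
E
```

```text
orange (array([317.8703, 249.5081]), array([310, 243,  16,  14, 185], dtype=int32)) (array([357.61, 201.86]), array([352, 197,  12,  11, 100], dtype=int32))
(array([ 0.5373, -0.1856,  0.0545]), np.float64(0.0003832120511328288))
blue (array([285.9231,  95.0769]), array([283,  93,   7,   5,  26], dtype=int32)) (array([210.4706, 204.5686]), array([207, 201,   8,   8,  51], dtype=int32))
(array([0.5021, 0.2635, 0.1598]), np.float64(0.0012193383516914474))
red (array([317.7273, 176.0455]), array([316, 174,   5,   7,  22], dtype=int32)) (array([296.5789, 191.4211]), array([295, 189,   4,   6,  19], dtype=int32))
(array([0.5616, 0.0125, 0.0846]), np.float64(0.0012207319375728298))
black (array([286.4438, 108.6517]), array([280,  95,  14,  26, 178], dtype=int32)) (array([216.3838, 207.5354]), array([209, 200,  14,  15,  99], dtype=int32))
(array([0.4996, 0.2561, 0.1169]), np.float64(0.0020177646288328695))
S plate (0.5493784546852112, -0.09374525398015976) 0.1308308094739914
[ 0.5487 -0.0933] 0.1293720671752709
T plate (0.5469214916229248, -0.09126615524291992) 0.13083237409591675
[ 0.5478 -0.0909] 0.12969703753662282
hub (array([ 0.5508, -0.0907,  0.0525]), np.float64(0.002894042271549081))
bottlecap (array([0.7515, 0.2389, 0.1313]), np.float64(0.004419892377776522))
dishes (array([0.6603, 0.3617, 0.0353]), np.float64(0.0015671746222076387))
jar (array([ 0.3435, -0.3911,  0.0791]), np.float64(0.001591408671986537))
```

View pics/c1.png

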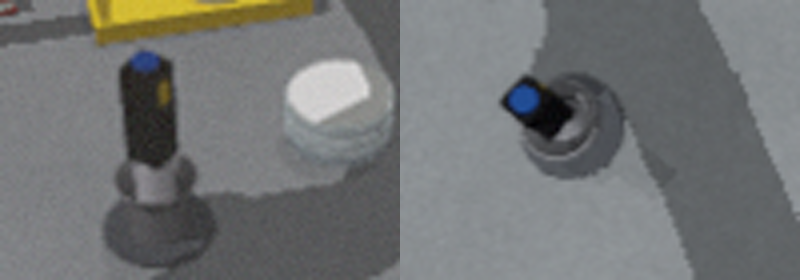

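The crop shows the lamp upright in its cup. The blue button sits at about (210,204.5) in the top view, and the grip is turned roughly 45°.

```bash
python3 - <<'E'
from h import *
from rig import solve_ik
np.set_printoptions(precision=4,suppress=True)
S=dict(np.load("side0.npz"));T=dict(np.load("top0.npz"))
for n,im,o,b in(("S",S,(317.87,249.51),(285.92,95.08)),("T",T,(357.61,201.86),(210.47,204.57))):
    print(n,"disc",onplane(im,o,.06),"button",onplane(im,b,.165))
def cloud(im,box):
    x0,y0,x1,y1=box;out=[]
    for v in range(y0,y1):
        for u in range(x0,x1):
            r=im["range_z"][v,u]
            if r>0:
                o,d=ray(im,(u,v)); out.append(o+d*r)
    return np.array(out)
for n,im,lb,pb in(("S",S,(270,80,310,150),(290,200,345,235)),("T",T,(195,185,245,230),(315,185,345,215))):
    c=cloud(im,lb); print(n,"maxz",c[:,2].max(), "plate z",np.median(cloud(im,pb)[:,2]))
    c=c[np.hypot(c[:,0]-.5,c[:,1]-.26)<.08]
    zt=np.percentile(c[:,2],99.5)
    t=c[c[:,2]>zt-.010]; print("top",len(t),t.mean(0),cv2.minAreaRect(t[:,:2].astype(np.float32)))
    for lo,hi in((.12,.15),(.085,.12),(.045,.062),(.003,.015)):
        k=c[(c[:,2]>lo)&(c[:,2]<hi)]
        k=k[np.hypot(k[:,0]-.5,k[:,1]-.26)<.055]
        if len(k)>3: print(lo,len(k),cv2.minEnclosingCircle(k[:,:2].astype(np.float32)),k.mean(0))
    f=c[(c[:,2]<.004)]
def q(yaw): return [0,np.cos(yaw/2),np.sin(yaw/2),0]
for d in range(-180,180,15):
    y=np.deg2rad(d); ok=[solve_ik([.5,.262,.11],q(y))]+[solve_ik([.548+.095*np.cos(a),-.092+.095*np.sin(a),z],q(y)) for z in(.19,.25) for a in np.arange(0,6.28,.5)]
    bad=sum(k is None for k in ok); print(d,bad, None if bad else (np.min(ok,0).round(2),np.max(ok,0).round(2)))
E
```

```text
S disc [ 0.5371 -0.1887  0.06  ] button [0.5026 0.2567 0.165 ]
T disc [ 0.5363 -0.1849  0.06  ] button [0.5008 0.262  0.165 ]
S maxz 0.16623891807164948 plate z 0.04983656373227785
top 84 [0.5033 0.2545 0.1602] ((0.5036474466323853, 0.2589953541755676), (0.0326230451464653, 0.03157544881105423), 46.176475524902344)
0.12 104 ((0.5027434825897217, 0.25580573081970215), 0.019199123606085777) [0.5029 0.2488 0.1358]
0.085 111 ((0.5028783082962036, 0.2589716911315918), 0.018888549879193306) [0.5019 0.2508 0.1029]
0.045 146 ((0.5020920038223267, 0.2606233060359955), 0.03399126976728439) [0.502  0.2582 0.0526]
0.003 268 ((0.5008177161216736, 0.25981128215789795), 0.05379659682512283) [0.5015 0.2463 0.0066]
T maxz 0.17025517136399615 plate z 0.04983303336941791
top 95 [0.5013 0.2609 0.1616] ((0.5011981725692749, 0.26117557287216187), (0.032013408839702606, 0.027342675253748894), 48.27134323120117)
0.12 27 ((0.4995170533657074, 0.2575715184211731), 0.017223281785845757) [0.4972 0.2504 0.1364]
0.085 32 ((0.5012606382369995, 0.26174065470695496), 0.01856587640941143) [0.4957 0.2522 0.1026]
0.045
[... 2200 characters left out ...]
.61, -0.47,  0.8 , -0.37]), array([-0.35,  0.55,  0.95,  2.1 , -0.08,  1.18,  0.69]))
105 0 (array([-0.78,  0.1 ,  0.29,  1.61, -0.47,  0.8 , -0.14]), array([-0.36,  0.55,  0.93,  2.1 , -0.08,  1.19,  0.94]))
120 0 (array([-0.74,  0.09,  0.24,  1.61, -0.44,  0.8 ,  0.09]), array([-0.35,  0.54,  0.91,  2.1 , -0.07,  1.18,  1.18]))
135 0 (array([-0.7 ,  0.09,  0.18,  1.6 , -0.42,  0.8 ,  0.33]), array([-0.33,  0.53,  0.89,  2.1 , -0.07,  1.18,  1.42]))
150 0 (array([-0.66,  0.09,  0.13,  1.6 , -0.39,  0.8 ,  0.56]), array([-0.31,  0.52,  0.87,  2.1 , -0.07,  1.18,  1.66]))
165 0 (array([-0.62,  0.09,  0.08,  1.6 , -0.36,  0.8 ,  0.79]), array([-0.28,  0.51,  0.85,  2.1 , -0.05,  1.17,  1.88]))
```

```bash
cat >> h.py <<'E'
def q(yaw): return [0,np.cos(yaw/2),np.sin(yaw/2),0]
SP=np.array([.548,-.092])
E
python3 - <<'E'
from h import *
from rig import *
t=lambda:round(float(get_state()["time_s"]),3)
print(t()); clamp(); print("clamp",t(),get_state()["opening"])
move_pose([.586,.0125,.25],q(np.pi)); print("pose",t(),get_state()["tool_pos"])
for z,v in((.23,.1),(.21,.2),(.195,.05),(.09,.3),(.078,.1)):
    a=get_state()["tool_pos"][2];move_l([.586,.0125,z],speed=v); s=get_state(); print(z,v,t(),a,s["tool_pos"],np.abs(s["joint_vel"]).max())
for n in("top","side"):
    im=get_image(n); cv2.imwrite(f"pics/{n}1.png",im["pixels"][...,::-1])
a=cv2.imread("pics/side1.png")[130:280,230:390]; cv2.imwrite("pics/c2.png",cv2.resize(a,None,fx=4,fy=4))
E
```

```text
0.1
clamp 1.625 0.0004007755968148348
pose 4.183 [0.5860755  0.01372678 0.24987583]
0.23 0.1 4.533 0.24987583023162918 [0.58562446 0.01290378 0.22938262] 0.018904659019337643
0.21 0.2 4.783 0.2293826241823586 [0.58540812 0.01267129 0.20958114] 0.025986757369083187
0.195 0.05 5.233 0.20958114415700296 [0.58590557 0.01248787 0.19482999] 0.007082369027523164
0.09 0.3 5.733 0.1948299869739514 [0.58664607 0.01226453 0.09054398] 0.03774437706023274
0.078 0.1 6.0 0.09054397590457253 [0.58684048 0.01255746 0.07936409] 0.0036520568307414694
```

View pics/c2.png

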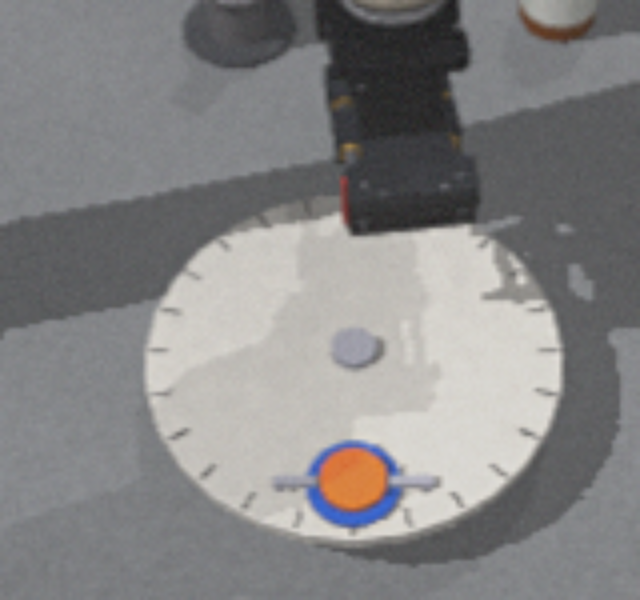

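The crop shows the closed fingers standing just to the right of the red peg, at about (347,200) in the crop, with the table still at rest. I'll push now.

```bash
cat >> h.py <<'E'
import json
def disc_angle(im):
    """angle of the disc from the orange blob cast on z=.06 (whole blob only)"""
    b=blob(im,"orange",(230,130,400,300),30)
    if b is None: return None
    p=onplane(im,b[0],.06)[:2]-SP
    return np.arctan2(p[1],p[0]),np.hypot(*p),int(b[1][4])
def log(name):
    from rig import get_image,get_state
    t=float(get_state()["time_s"]);im=get_image(name);a=disc_angle(im)
    r=[t,name]+([None]*3 if a is None else [float(x) for x in a])
    with open("log.txt","a") as f:f.write(json.dumps(r)+"\n")
    return im,r
E
python3 - <<'E'
from h import *
from rig import *
for n in("top","side"): print(log(n)[1])
move_l([.486,.0125,.078],speed=.11)
print(get_state()["time_s"],get_state()["force"])
for n in("top","side"): print(log(n)[1])
move_l([.486,.0125,.2],speed=.3)
for i in range(2):
  for n in("top","side"): print(log(n)[1])
move_pose([.5015,.261,.23],q(np.deg2rad(137)))
for n in("top","side"): print(log(n)[1])
release(); print(get_state()["time_s"],get_state()["tool_pos"],get_state()["opening"])
for n in("top","side"):
  im,r=log(n); print(r)
  cv2.imwrite(f"pics/{n}2.png",im["pixels"][...,::-1])
E
```

```text
[6.1, 'top', -1.6965418102854346, 0.09361724312242051, 100.0]
[6.15, 'side', -1.6827050734117919, 0.09728291048300268, 185.0]
7.2583 [-0.14665791 -0.22508044  0.05650679]
[7.2583, 'top', 0.21646852510609563, 0.09557775390241502, 93.0]
[7.3083, 'side', 0.28696270938149865, 0.09471132352478387, 136.0]
[7.9167, 'top', 1.0086567935238175, 0.3842500042180953, 52.0]
[7.9667, 'side', 1.8817165382798051, 0.09146388527191862, 124.0]
[8.0167, 'top', 1.0086567935238175, 0.3842500042180953, 52.0]
[8.0667, 'side', 2.120190920295028, 0.09156339521832327, 130.0]
[9.2, 'top', -1.5854881533316505, 0.09349289473559941, 96.0]
[9.25, 'side', -1.468337206595916, 0.09762601488339352, 175.0]
10.8167 [0.50147657 0.26103147 0.2300078 ] 0.0864688057407687
[10.8167, 'top', 1.8510562999529105, 0.09583711965130397, 97.0]
[10.8667, 'side', 1.9615382559516372, 0.09135144410845747, 126.0]
```

The disc coasts counter-clockwise, last measured at about 2.1 rad/s and slowing, so there is time to fetch the lamp.

```bash
python3 - <<'E'
from h import *
from rig import *
print(move_l([.5015,.261,.11],speed=.15,threshold=12), get_state()["tool_pos"],get_state()["force"])
clamp(); s=get_state(); print(s["time_s"],s["tool_pos"],s["opening"],s["finger_force"],s["force"])
move_l([.5015,.261,.23],speed=.15); s=get_state(); print(s["time_s"],s["tool_pos"],s["opening"],s["force"])
A={}
for n in("side","top"):
  im,r=log(n); print(r); A[n]=im; np.savez(f"{n}3.npz",**im)
a=A["side"]["pixels"][50:170,230:350,::-1];b=A["top"]["pixels"][150:270,150:270,::-1]
cv2.imwrite("pics/c3.png",cv2.resize(np.hstack([a,b]),None,fx=3.3,fy=3.3,interpolation=2))
E
```

```text
False [0.50221849 0.26131584 0.11080689] [-0.50539096  0.28166991  0.31840616]
12.8333 [0.50151693 0.26102923 0.1099897 ] 0.03016173395449813 29.480362275892276 [ 0.31460136  0.5908315  -0.50865279]
13.7833 [0.50074009 0.26070447 0.22894423] 0.029896901746507304 [-0.07573944  0.33352826 -1.36037229]
[13.7833, 'side', 1.2393847569834784, 0.09207474306133649, 125.0]
[13.8333, 'top', 1.346339341376152, 0.09602430749660458, 95.0]
```

View pics/c3.png

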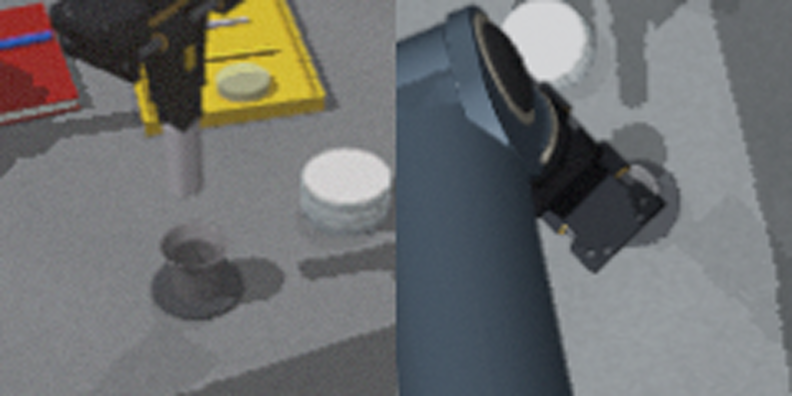

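The crop shows the lamp held upright with the stand clear below it, and the gripper opening is 30 mm, so it is gripped across the faces. Next I gather coasting data and check where the lamp sits in the hand.

```bash
cat >> h.py <<'E'
from scipy.optimize import least_squares
def feats(im):
    """disc and peg as seen: {name:(xy on plane, area)}"""
    out={}
    for n,c,z,mn in(("o","orange",.06,60),("p","red",.08,8)):
        b=blob(im,c,(230,130,400,300),mn)
        if b: 
            xy=onplane(im,b[0],z)[:2]
            if .07<np.hypot(*(xy-SP))<.13: out[n]=(xy.tolist(),int(b[1][4]))
    return out
def snap(name,f="feat.txt"):
    from rig import get_image,get_state
    t=float(get_state()["time_s"]);im=get_image(name);ft=feats(im)
    for n,(xy,a) in ft.items(): open(f,"a").write(json.dumps([t,name,n,xy,a])+"\n")
    return im,t,ft
def phi(x,t):  # x: phi0,w0,k,d at t0=20
    s=t-20.; c=x[3]/x[2]
    return x[0]+(x[1]+c)/x[2]*(1-np.exp(-x[2]*s))-c*s
def omega(x,t): c=x[3]/x[2]; return (x[1]+c)*np.exp(-x[2]*(t-20.))-c
def fit(D,x0=None):
    """disc motion and one apparent circle centre per camera and feature (radius fixed)"""
    keys=sorted({(r[1],r[2]) for r in D}); R={"o":.095,"p":.105}; t=np.array([r[0] for r in D]); P=np.array([r[3] for r in D])
    ki=np.array([keys.index((r[1],r[2])) for r in D]); sg=np.array([R[r[2]]*(1 if r[2]=="o" else -1) for r in D])
    def res(x):
        f=phi(x,t); C=x[4:].reshape(-1,2)[ki]
        return np.r_[((P-C)-sg[:,None]*np.c_[np.cos(f),np.sin(f)]).ravel()/.0015,(x[2]-.036)/.008,(x[3]-.027)/.008,(x[4:]-np.tile(SP,len(keys)))/.006]
    best=None
    for p0 in ([x0[0]] if x0 is not None else np.arange(0,6.28,.5)):
        for w0 in ([x0[1]] if x0 is not None else np.arange(1,1.7,.1)):
            r=least_squares(res,np.r_[p0,w0,.036,.027,np.tile(SP,len(keys))],loss="soft_l1")
            if best is None or r.cost<best.cost: best=r
    C=dict(zip(keys,best.x[4:].reshape(-1,2))); return best.x,C,best.cost,res(best.x)[:2*len(D)].reshape(-1,2)*1.5
E
python3 - <<'E'
from h import *
from rig import *
np.set_printoptions(precision=4,suppress=True)
for i in range(8):
    for n in("side","top"): snap(n)
    hold(.77)
print(get_state()["time_s"])
D=[json.loads(l) for l in open("feat.txt")]
x,C,c,r=fit(D); print(x[:4],c,"w now",omega(x,get_state()["time_s"])); print(C)
for d,e in zip(D,r): print(round(d[0],2),d[1],d[2],d[4],e)
print("w at 6.75",omega(x,6.75),[ (phi(x,t)-a+np.pi)%(2*np.pi)-np.pi for t,a in((7.2583,.2165),(9.2,-1.585))])
# snout in hand, side camera: silhouette columns against the expected lamp axis
S=dict(np.load("side3.npz"));P=S["pixels"].astype(int)
T=np.linalg.inv(S["cam_to_world"])
for z in(.135,.15,.165,.18):
    p=T@np.r_[.5015,.261,z,1]; u=S["cx"]+S["fx"]*p[0]/-p[2]; v=S["cy"]-S["fy"]*p[1]/-p[2]
    print(z,round(u,1),round(v,1),P[int(round(v)),int(u)-10:int(u)+11].sum(1)//3)
E
```

```text
20.8167
[4.4885 1.2937 0.0344 0.0261] 8.347964180353575 w now 1.2368583179053059
{('side', 'o'): array([ 0.5494, -0.0947]), ('side', 'p'): array([ 0.5492, -0.0893]), ('top', 'o'): array([ 0.5488, -0.0908]), ('top', 'p'): array([ 0.5476, -0.0908])}
13.88 side o 124 [ 0.2807 -0.2385]
13.88 side p 18 [0.6302 1.7584]
13.93 top o 93 [ 0.0335 -0.1499]
13.93 top p 19 [0.0773 0.3344]
14.75 side o 149 [ 0.5468 -0.1673]
14.75 side p 24 [ 0.5739 -0.4456]
14.8 top o 97 [ 0.1518 -0.0723]
14.8 top p 18 [-1.1181  0.5002]
15.62 side o 180 [-0.2479  0.3106]
15.62 side p 28 [ 0.0186 -1.4308]
15.67 top o 95 [-0.099   0.2981]
15.67 top p 18 [-0.0512 -1.0624]
16.48 side o 161 [-0.6079  0.1502]
16.48 side p 26 [-0.9695 -1.0707]
16.53 top o 93 [-0.5868 -0.0213]
16.53 top p 14 [ 1.0972 -0.306 ]
17.35 side o 127 [ 0.019  -0.3806]
17.35 side p 22 [0.1142 1.5912]
17.4 top o 89 [-0.2375  0.0053]
17.4 top p 17 [0.7412 0.545 ]
18.22 side o 129 [-0.0762 -0.364 ]
18.22 side p 22 [0.8163 0.5083]
18.27 top o 95 [ 0.6358 -0.4459]
18.27 top p 19 [0.1873 0.5954]
19.08 side o 157 [0.0508 0.2331]
19.08 side p 30 [-1.5607 -5.1115]
19.13 top o 97 [0.328 0.102]
19.13 top p 18 [-0.5795  0.3503]
19.95 side o 186 [0.1112 0.2918]
19.95 side p 21 [0.0025 2.0716]
20.0 top o 102 [-0.1647  0.3517]
20.0 top p 18 [-0.3575 -1.2668]
w at 6.75 2.4789932528132246 [np.float64(-0.03232844403624213), np.float64(-0.0113542094488146)]
0.135 286.1 102.4 [132 131 132 125 128 133 137 132 125 114 113 104 102  99  87 106 125 129
 128 127 130]
0.15 285.7 98.1 [130 129 125 128 125 128 132 133 129 125 117 112 109 104 100  97 109 125
 128 128 130]
0.165 285.3 93.8 [126 127 128 126 131 131 138 133 128 124 115 105 111 104  93  96 111 124
 124 120 126]
0.18 284.9 89.3 [ 93  85  90  87  94 118 138 145 136 106  78  54  69  98  98  99  97 104
 117 116 118]
```

The fit is sub-millimetre. I'll meet the disc at about t = 23.3 s and track it for about 6 s.

```bash
python3 - <<'E'
from h import *
from rig import *
np.set_printoptions(precision=4,suppress=True)
D=[json.loads(l) for l in open("feat.txt")]
x,C,c,_=fit(D); X0=x
ctr=(C[("side","o")]+C[("top","o")])/2; print("ctr",ctr)
now=lambda:float(get_state()["time_s"])
pos=lambda t:ctr+.095*np.array([np.cos(phi(x,t)),np.sin(phi(x,t))])
Q=q(np.deg2rad(137)); tm=23.3
move_pose([*pos(tm),.23],Q); print("at meet",now())
for n in("side","top","side"): print(snap(n)[2])
D=[json.loads(l) for l in open("feat.txt")]; x,C,c,_=fit(D,X0); print("refit",x[:4],c)
dt=tm-now()-.25
if dt>0: hold(dt)
T=.12; z=.23; E=[]; n=0; tstart=None; pic=False
while True:
    t=now()
    if tstart and t>tstart+6.0: break
    z=max(.194,z-.014)
    if z==.194 and tstart is None: tstart=t+.3
    extra=.025 if (tstart and t>tstart+3 and not pic) else 0
    tgt=np.r_[pos(t+T+.1+extra),z]; cur=np.array(get_state()["tool_pos"])
    try: move_l(tgt.tolist(),Q,speed=float(np.linalg.norm(tgt-cur)/T))
    except Unreachable as e: print("UNREACH",t,e); hold(.02)
    if extra:
        pic=True; im,tt,f=snap("side","feat_track.txt"); print(tt,f); cv2.imwrite("pics/track.png",im["pixels"][...,::-1])
        np.savez("track.npz",**im)
    s=get_state(); e0=np.array(s["tool_pos"])
    E.append([t,s["time_s"],*(cur[:2]-pos(t)),np.linalg.norm(cur[:2]-pos(t)),e0[2],np.linalg.norm(e0-tgt)])
print(np.array(E)); print("start",tstart,"end",now(),"w",omega(x,tstart),omega(x,now()))
p=get_state()["tool_pos"]; move_l([p[0],p[1],.25],Q,speed=.2)
for n in("side","top"): print(snap(n,"feat_after.txt")[2])
move_pose([.5015,.261,.24],Q); print(now(),get_state()["tool_pos"])
im,tt,f=snap("side","feat_after.txt"); np.savez("pre.npz",**im)
D2=[json.loads(l) for l in open("feat_after.txt")]
for d in D2:
    k=(d[1],d[2])
    if k in C and d[2]=="o": print(d[0],k,"pred err",np.array(d[3])-C[k]-.095*np.array([np.cos(phi(x,d[0])),np.sin(phi(x,d[0]))]))
a=cv2.imread("pics/track.png")[130:290,230:400]; b=im["pixels"][50:210,200:370,::-1]
cv2.imwrite("pics/c4.png",cv2.resize(np.hstack([a,b]),None,fx=2.35,fy=2.35,interpolation=2))
E
```

```text
ctr [ 0.5491 -0.0928]
at meet 21.875
{'o': ([0.6315411029596084, -0.04826163838720432], 136), 'p': ([0.45643029557377945, -0.13997380182335978], 25)}
{'p': ([0.46003171844227775, -0.1472272868505359], 16)}
{'o': ([0.6257266969249019, -0.0394526185889309], 131), 'p': ([0.4637259302955091, -0.1497807351532192], 23)}
refit [4.4881 1.2934 0.0344 0.0262] 9.115010510972816
27.375 {'o': ([0.6382051087144881, -0.12764684518153496], 105), 'p': ([0.4484241219027244, -0.05784501272522946], 20)}
[[23.05   23.3167 -0.0237 -0.01    0.0258  0.2154  0.0009]
 [23.3167 23.5917  0.0035  0.0025  0.0043  0.2018  0.0015]
 [23.5917 23.8667  0.0026  0.0031  0.004   0.1943  0.0008]
 [23.8667 24.1417  0.0024  0.0042  0.0048  0.1946  0.001 ]
 [24.1417 24.4167  0.0016  0.0047  0.005   0.1943  0.0008]
 [24.4167 24.6833  0.0002  0.0052  0.0052  0.1941  0.0008]
 [24.6833 24.95   -0.0009  0.0043  0.0044  0.194   0.0008]
 [24.95   25.2167 -0.002   0.0041  0.0046  0.1939  0.0007]
 [25.2167 25.4833 -0.0029  0.0033  0.0044  0.1938  0.0007]
 [25.4833 25.75   -0.0036  0.0024  0.0043  0.1938  0.0008]
 [25.75   26.0167 -0.
[... 583 characters left out ...]
667  0.0019 -0.0031  0.0037  0.194   0.0003]
 [28.7667 29.0333  0.0025 -0.0026  0.0036  0.1941  0.0004]
 [29.0333 29.3     0.003  -0.0021  0.0037  0.1941  0.0005]
 [29.3    29.5667  0.0033 -0.0016  0.0037  0.1942  0.0007]
 [29.5667 29.8333  0.0036 -0.001   0.0037  0.1942  0.0007]
 [29.8333 30.1     0.0036 -0.0004  0.0037  0.1942  0.0007]]
start 23.8917 end 30.1 w 1.0357780553411935 0.6900238128023565
{'o': ([0.5039049671987705, -0.011807599241847155], 135), 'p': ([0.5997161333173368, -0.18171485432233286], 30)}
{'p': ([0.6015504450904626, -0.1805116371148632], 18)}
31.6583 [0.5022 0.2588 0.2398]
30.5333 ('side', 'o') pred err [-0.001  -0.0011]
31.6583 ('side', 'o') pred err [-0.0002 -0.0022]
```

View pics/c4.png

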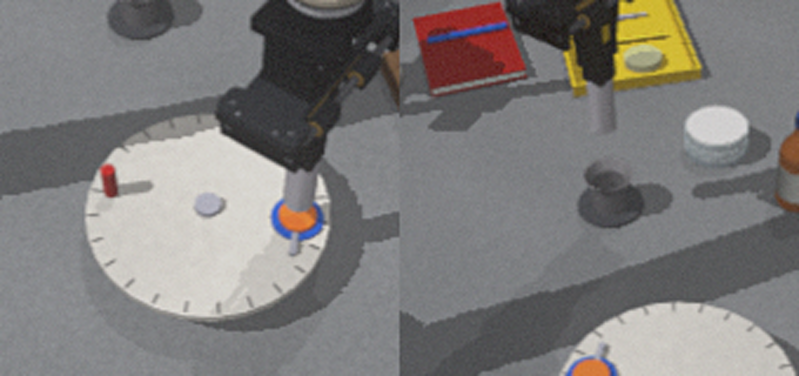

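Mid-track, the lamp stood upright over the disc at about (296,213) in the crop, with the peg opposite. The right half shows the lamp hanging upright above its stand. I'll put it back.

```bash
python3 - <<'E'
from h import *
from rig import *
np.set_printoptions(precision=4,suppress=True)
hold(.3)
move_l([.5015,.261,.165],q(np.deg2rad(137)),speed=.1); s=get_state(); print(s["tool_pos"],s["force"])
print(move_l([.5015,.261,.1105],speed=.06,threshold=6)); s=get_state(); print(s["tool_pos"],s["force"],s["time_s"])
E
```

```text
[0.502  0.2612 0.1656] [ 0.0598  0.0873 -2.4331]
True
[0.5009 0.2607 0.11  ] [-0.7945 -0.2427  5.5015] 33.8167
```

```bash
python3 - <<'E'
from h import *
from rig import *
release(); move_l([.5015,.261,.25],speed=.15); move_pose([.35,.42,.3],q(np.deg2rad(137)))
s=get_state(); print(s["time_s"],s["opening"],s["tool_pos"])
S=get_image("side");T=get_image("top")
b=blob(S,"blue",(270,85,305,120)),blob(T,"blue",(195,195,235,215)); print(b)
if all(b): print(tri(S,b[0][0],T,b[1][0]))
cv2.imwrite("pics/c5.png",cv2.resize(np.hstack([S["pixels"][60:200,230:390,::-1],T["pixels"][110:250,150:310,::-1]]),None,fx=2.5,fy=2.5,interpolation=2))
E
```

```text
36.9583 0.08719283474346162 [0.35124787 0.41852909 0.29942302]
((array([284.96774194,  95.12903226]), array([282,  93,   7,   5,  31], dtype=int32)), (array([210.84313725, 205.23529412]), array([207, 202,   9,   8,  51], dtype=int32)))
(array([0.49969628, 0.26183013, 0.16122593]), np.float64(0.0006172914334547629))
```

View pics/c5.png

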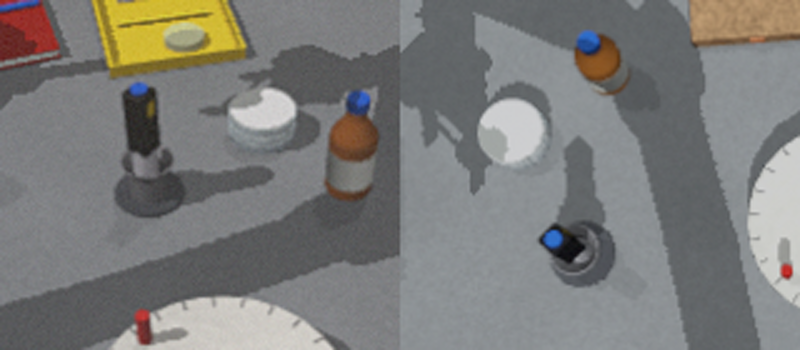

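The picture shows the lamp upright in its stand, at (140,130) in the left half. The gripper is clear, and the dishes and bottle are undisturbed.

```bash
python3 -c "
from rig import *
print(hand_in())"
```

```text
the job is handed in; nothing more can be done
None
```

The job is handed in, with no verdict returned: the turntable peaked at an estimated 2.48 rad/s (one turn in about 2.53 s, close to the limit), the lamp followed the disc for about 6 s at an estimated 30 mm height while the table slowed from 6 to 9 s per turn, and it is back upright in its stand with the gripper clear.

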